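Stand the round plaster masters in their mould frames

ROBOT

A 6-joint arm with a two-finger parallel gripper is mounted at the origin on the work surface. World frame = base frame: x ahead of the robot, y to its left, z up, the work surface at z = 0. Lengths are in m, angles in rad, forces in N, time in s.
With the tool pointing down it reaches from about 0.375 to 0.9 m from the base axis. Payload 3.1 kg.
Tool frame: the origin (TCP) lies midway between the tips of the shut fingers; the grasp point (between the pads) lies 19 mm behind it (manip.grip_depth is the distance from the TCP to the grasp point, in m); z points along the fingers, y is the line along which they close (so a half turn about z gives the same grasp; the last joint's range is limited). The gripper opens to 85 mm and grips with 20 to 120 N. Pads are 22 mm wide; open, the fingers measure 114 mm over their backs; the gripper's body (76 mm by 85 mm) begins 54 mm behind the grasp point. The pads swing forward as they close: fully open they stand 13 mm farther back than shut.
Start: joints at [-1.379, 0.527, 1.433, -0, 1.181, -0.178], TCP at [0.226, -0.582, 0.198] pointing down, gripper open.
Joint ranges: [-3.08, 3.08], [-0.75, 2.2], [0.22, 2.44], [-1.43, 4.57], [0, 2.65], [-2.85, 2.85]. Speed limits (rad/s): [2.79, 2.79, 3.14, 3.14, 3.14, 3.14].

INTERFACE

Orientations are given as a unit quaternion [x, y, z, w].
In Python, from station import telemetry, snapshot, manip gives the robot as it stands. The module is installed in compiled form; this text tells all that it offers.
- The arm moves only by the shell command python3 -m crank 'ROWS' [OPENING] [FORCE]. ROWS is text: rows parted by semicolons, each of 6 numbers parted by spaces: the shift along the tool's x, y, z as a fraction of full scale, then the turn, a rotation vector about the tool's x, y, z as a fraction of full scale. A call has exactly 5 rows; each row shifts and turns the commanded pose from where the row before left it, along the tool's axes as they then stand; what a row does not reach is not made up. Full scale, the value 1, is 4 cm for a shift and 90 degrees for a turn. A row lasts 1/10 s, in which the tool goes at most 50 mm and 8.59 degrees, less where a joint would pass 70% of its speed; a pose out of reach is approached as far as the arm can. A call with a number of a shift or a turn outside -1 to 1 is refused whole. A call with a gripper value outside its range is refused whole. OPENING is the opening, from -1 (shut) to 1 (fully open), set as the call begins (- or left out, the last holds). The fingers move at their own pace and stop on an object; FORCE is the grip in N (left out, the last holds). Time passes only in rows, so rows that do not move let the fingers close, or fill a call up. It gives the time, the measured TCP pose, the force, the opening and the grip force at its end, in the units of the state.
- telemetry.sense(): the state, without advancing time (a new reading comes with each control period).
- snapshot(name): name is "scene" or "top"; returns a dict with "image" (400x640x3 uint8, red, green, blue), "depth" (400x640 float32, m along the optical axis (not along the pixel's ray), 0 where there is no reading), "camera_matrix" (3x3 intrinsics, pixels), "rvec" (rotation vector, rad) and "tvec" (3), from world to camera coordinates, as OpenCV has them. Camera axes: x right, y down, z forward; pixel columns grow to the right and rows downward; lengths in m; the calibration is good to about 2 mm. A picture is of the moment at which its call begins.
- manip.sign_off(): hands the job in; it is judged then, once.
The state is a dict: "t": time; "q": joint angles; "qd": joint speeds; "tau": joint torques, N m; "tcp_pos": TCP position; "tool_rot": TCP orientation; "force": force on the tool from outside, world axes, zero at the start; "ft_torque": the same for the moment, N m; "finger_gap": opening from 0.0 (shut) to 1.0 (fully open); "gripper_force": force on a finger pad.
Only numpy, scipy, OpenCV 4.12 (cv2) and the standard library are available. Lean on these libraries where they do the work, as an engineer would, in place of code of your own. Each camera call takes 0.05 s, during which the arm holds its last target. There are 200 camera calls.

TASK

Get the mould frames ready for pouring: stand each of the three round plaster masters upright in the middle of the round frame of its own size (the smallest in the smallest frame, the middle one in the middle frame, the largest in the largest), on the frame's floor with a gap to the wall all round. The plaster chips, so set each one down gently instead of dropping it, and leave the two square masters standing where they are.

Things in the scene. Friction and masses are not known exactly. Their poses are not given: they have to be found in the camera images.
- round_large: the large round plaster master, loose: an upright off-white drum 60 mm in diameter and 64 mm tall with a narrower stepped dome on top; its side is straight from the foot up to 55 mm; about 170 g. Origin: centre of its underside, z up along its axis
- round_medium: the medium round plaster master, loose: an upright off-white drum 46 mm in diameter and 60 mm tall with a narrower stepped dome on top; its side is straight from the foot up to 51 mm; about 100 g. Origin: centre of its underside, z up along its axis
- round_small: the small round plaster master, loose: an upright off-white drum 32 mm in diameter and 56 mm tall with a narrower stepped dome on top; its side is straight from the foot up to 47 mm; about 50 g. Origin: centre of its underside, z up along its axis
- square_large: the large square plaster master, loose, to be left alone: an upright off-white block 54 x 54 mm and 62 mm tall with a stepped pyramid on top. Origin: centre of its underside, z up, x and y square to its sides
- square_small: the small square plaster master, loose, to be left alone: an upright off-white block 40 x 40 mm and 58 mm tall with a stepped pyramid on top. Origin: centre of its underside, z up, x and y square to its sides
- frame_large: the large mould frame, fixed to the bench: a low round open tray of bare aluminium, 84 mm inside diameter, wall 4 mm thick (four small steel tabs at its foot reach 10 mm beyond the inside), rim 18 mm above the bench, flat floor 5 mm above the bench. Origin: its centre, at bench level, z up
- frame_medium: the medium mould frame, fixed to the bench: a low round open tray of bare aluminium, 70 mm inside diameter, wall 4 mm thick (four small steel tabs at its foot reach 10 mm beyond the inside), rim 18 mm above the bench, flat floor 5 mm above the bench. Origin: its centre, at bench level, z up
- frame_small: the small mould frame, fixed to the bench: a low round open tray of bare aluminium, 56 mm inside diameter, wall 4 mm thick (four small steel tabs at its foot reach 10 mm beyond the inside), rim 18 mm above the bench, flat floor 5 mm above the bench. Origin: its centre, at bench level, z up
Things that resemble listed ones, but are neither listed nor needed, are in the scene too. Leave any red look-alike of the round_large alone.

How it is judged:
At the end, for the whole second after the job is handed in: Each round master stands upright (within 0.1 rad) on the floor of the frame of its own size (underside less than 9 mm above the bench), its axis within 11 mm of the frame's centre (the gap all round is 12 mm when centred), at rest (horizontal distance between round_large and frame_large below 0.011 m and z of round_large in the frame of frame_large below 0.009 m and angle between each of round_large, round_medium, round_small's own z axis and vertical below 0.1 rad and linear speed of each of round_large, round_medium, round_small below 0.02 m/s and angular speed of each of round_large, round_medium, round_small below 0.2 rad/s and horizontal distance between round_medium and frame_medium below 0.011 m and z of round_medium in the frame of frame_medium below 0.009 m and horizontal distance between round_small and frame_small below 0.011 m and z of round_small in the frame of frame_small below 0.009 m); the robot touches nothing.
It fails at once if a square master is shifted more than 15 mm or tipped (distance of any of square_large, square_small from where it was at the start of the episode above 0.015 m or angle between any of square_large, square_small's own z axis and vertical above 0.3 rad).
It fails at once if a round master is pressed hard against a frame (more than 45 N between them) (contact force between any of round_large, round_medium, round_small and frame_large above 45 N or contact force between any of round_large, round_medium, round_small and frame_medium above 45 N or contact force between any of round_large, round_medium, round_small and frame_small above 45 N).
It fails at once if a round master is dropped (it moves faster than 0.5 m/s with no finger on it, a fall of about 13 mm) ((linear speed of round_large above 0.5 m/s and contact force between the fingers and round_large below 0.05 N) or (linear speed of round_medium above 0.5 m/s and contact force between the fingers and round_medium below 0.05 N) or (linear speed of round_small above 0.5 m/s and contact force between the fingers and round_small below 0.05 N)).
It also fails if it takes over 83 s, if anything falls off the work surface, if the arm or the gripper's body presses on something with over 40 N, if the wrist force passes 120 N, or if a joint passes its speed limit or range.

## Working session

There is one attempt and no reset: what is moved stays moved. The work goes in short steps, Python scripts to look and compute and a shell command to move; the robot and the scene stay as the last step left them, time stands still between calls to the robot, and variables do not carry over. Pictures are saved under pics/ and viewed, at most 14 in all, crops included, and the job is handed in when it is done.

```bash
mkdir -p pics
cat > look.py <<'E'
import cv2, numpy as np
from station import snapshot
def snap(n, f):
    s=snapshot(n); cv2.imwrite('pics/'+f+'.png', s['image'][:,:,::-1]); np.savez('pics/'+f+'.npz', **s); return s
def cloud(s):
    R=cv2.Rodrigues(np.array(s['rvec'],float))[0]; K=np.array(s['camera_matrix']); d=s['depth']
    v,u=np.mgrid[:d.shape[0],:d.shape[1]]
    p=np.stack([(u-K[0,2])/K[0,0]*d,(v-K[1,2])/K[1,1]*d,d],-1)-np.array(s['tvec']).ravel()
    P=p@R; P[d<=0]=np.nan; return P
E
python3 - <<'E'
from look import *
from station import telemetry
for n in('top','scene'):
    s=snap(n,n+'0'); P=cloud(s); R=cv2.Rodrigues(np.array(s['rvec'],float))[0]
    print(n,'cam',-R.T@np.array(s['tvec']).ravel(), (s['depth']>0).mean())
print(telemetry.sense())
E
```

```text
top cam [0.29084188 0.01318881 1.52494181] 0.9961875
scene cam [ 0.94338853 -0.4169887   0.84607159] 0.99606640625
{'t': 0.1, 'q': array([-1.37851081e+00,  5.28355304e-01,  1.43378777e+00,  1.23635825e-05,
        1.18143699e+00, -1.78482810e-01]), 'qd': array([ 1.78438914e-03, -9.80163706e-04, -2.83447017e-03,  2.96110031e-04,
       -1.07538349e-05, -7.91482162e-04]), 'tau': array([-1.59030569e-04, -4.43303347e+01, -1.78586394e+01, -1.56500514e-04,
        3.84583545e-03,  1.43858796e-05]), 'tcp_pos': array([ 0.2263578 , -0.58179298,  0.19753823]), 'tool_rot': array([ 9.82865461e-01,  1.84321724e-01, -1.14123347e-06, -9.93721927e-04]), 'force': array([-0.2387321 ,  0.21995497,  0.49333478]), 'ft_torque': array([-0.0354134 ,  0.00649728,  0.00129928]), 'gripper_force': 0.0, 'finger_gap': 0.9985893014598598}
```

View pics/top0.png

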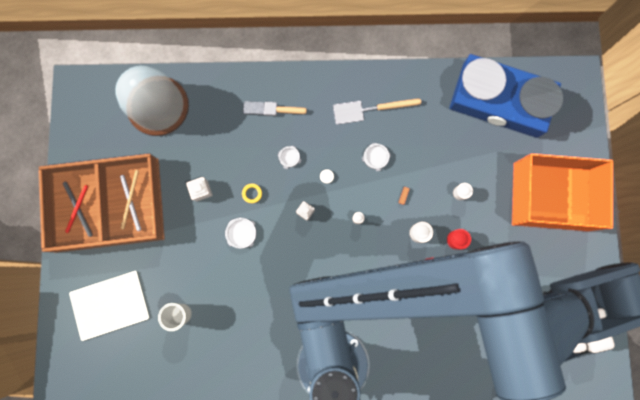

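View pics/scene0.png

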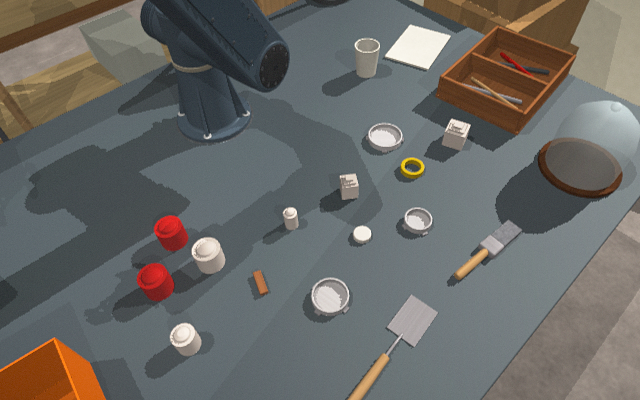

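The top view has open trays at (240,233), (289,157) and (376,156). The white drums are at (421,232), (463,191) and (358,217), the square masters at (199,188) and (305,211), and a flat white disc at (327,176). Two red drums stand at (459,239) and (430,262), next to the large white one. The scene view agrees: drums at (208,255), (185,340) and (290,218), trays at (385,137), (418,220) and (330,297).

```bash
cat >> look.py <<'E'
def fit(xy):  # algebraic circle fit with one trimming
    for _ in range(3):
        A=np.c_[2*xy,np.ones(len(xy))]; c=np.linalg.lstsq(A,(xy**2).sum(1),rcond=None)[0]
        r=np.sqrt(c[2]+c[0]**2+c[1]**2); e=np.abs(np.hypot(*(xy-c[:2]).T)-r)
        xy=xy[e<=np.quantile(e,.9)]
    return c[0],c[1],r,e.max()
E
python3 - <<'E'
from look import *
for f in('top0','scene0'):
    s=dict(np.load(f'pics/{f}.npz')); P=cloud(s); z=P[...,2]
    m=((z>.004)&(z<.09)&(P[...,0]>.25)&(P[...,0]<.95)&(abs(P[...,1])<.6)).astype(np.uint8)
    n,L,st,ct=cv2.connectedComponentsWithStats(m,connectivity=4)
    print(f)
    for i in range(1,n):
        if st[i,4]<40: continue
        k=L==i; p=P[k]; zt=np.quantile(p[:,2],.98); c,(w,h),a=cv2.minAreaRect(p[:,:2].astype(np.float32))
        print(ct[i].astype(int),st[i,4],s['image'][k].mean(0).astype(int),'zmax %.3f c %.3f %.3f size %.3f %.3f a %.0f'%(zt,*c,w,h,a))
E
```

```text
top0
[491  99] 2574 [ 69 100 156] zmax 0.081 c 0.845 -0.520 size 0.224 0.216 a 75
[169 114] 1028 [105  89  81] zmax 0.087 c 0.802 0.509 size 0.114 0.205 a 63
[394 104] 312 [222 197 156] zmax 0.026 c 0.808 -0.200 size 0.029 0.196 a 5
[269 108] 630 [202 194 184] zmax 0.026 c 0.801 0.173 size 0.205 0.052 a 84
[375 156] 406 [233 232 233] zmax 0.023 c 0.639 -0.153 size 0.082 0.090 a 30
[289 156] 252 [229 227 228] zmax 0.023 c 0.642 0.127 size 0.064 0.063 a 29
[149 200] 2036 [165 112  77] zmax 0.080 c 0.527 0.559 size 0.293 0.083 a 0
[518 193] 734 [244 141  69] zmax 0.089 c 0.513 -0.583 size 0.031 0.209 a 90
[326 176] 140 [251 250 249] zmax 0.020 c 0.577 0.009 size 0.039 0.040 a 64
[199 188] 417 [223 218 215] zmax 0.066 c 0.546 0.410 size 0.075 0.070 a 8
[251 192] 185 [231 216 109] zmax 0.023 c 0.529 0.244 size 0.071 0.061 a 30
[462 191] 237 [245 242 239] zmax 0.064 c 0.518 -0.418 size 0.045 0.058 a 22
[403 194] 103 [217 152 109] zmax 0.018 c 0.512 -0.233 size 0.021 0.056 a 67
[305 210] 203 [224 218 214] zmax 0.063 c 0.469 0.078 size 0.045 0.049 a 56
[358 217] 108 [234 230 227] zmax 0.061 
[... 997 characters left out ...]
e 0.201 0.042 a 87
[361 234] 243 [222 217 208] zmax 0.015 c 0.579 0.005 size 0.040 0.041 a 12
[208 254] 889 [190 178 167] zmax 0.065 c 0.396 -0.280 size 0.060 0.059 a 46
[155 281] 1012 [163  36  34] zmax 0.064 c 0.372 -0.394 size 0.060 0.059 a 17
[260 282] 207 [168 108  69] zmax 0.014 c 0.513 -0.236 size 0.018 0.057 a 69
[329 296] 660 [173 168 165] zmax 0.019 c 0.639 -0.152 size 0.076 0.079 a 43
[185 339] 733 [199 188 178] zmax 0.060 c 0.519 -0.416 size 0.046 0.045 a 39
[372 373] 677 [188 150 108] zmax 0.021 c 0.804 -0.185 size 0.020 0.161 a 8
[ 86 376] 718 [210  97  19] zmax 0.089 c 0.469 -0.577 size 0.002 0.111 a 85
[ 56 357] 57 [141  64  13] zmax 0.090 c 0.416 -0.594 size 0.012 0.005 a 79
```

Round_large candidates in the scene view are (208,255) white, and (172,232) and (156,282) red. The white one fits, being off-white and 60 mm across. Medium is (185,340), measured at 46 mm; small is (290,218), at 32 mm. Next I'll refine the centres and confirm them in a crop.

Run:
```python
from look import *
from station import telemetry
from scipy.optimize import least_squares
obj={'L':(.394,-.28,.030,0),'M':(.519,-.417,.023,0),'S':(.442,-.088,.016,0),'FL':(.405,.279,.044,1),'FM':(.639,-.152,.037,1),'FS':(.643,.125,.030,1),'R1':(.288,-.307,.03,0),'R2':(.372,-.394,.03,0)}
for f in('top0','scene0'):
    s=dict(np.load(f'pics/{f}.npz')); P=cloud(s).reshape(-1,3); P=P[np.isfinite(P[:,0])]
    bench=P[(abs(P[:,2])<.008)&(P[:,0]>.4)&(P[:,0]<.7)&(abs(P[:,1])<.3)]; print(f,'bench z %.4f'%np.median(bench[:,2]))
    for k,(x,y,r,fr) in obj.items():
        d=np.hypot(P[:,0]-x,P[:,1]-y); z=P[:,2]-np.median(bench[:,2])
        m=(z>.014)&(z<.022)&(d<r+.012) if fr else (z>.012)&(z<.045)&(d<r+.012) if f=='scene0' else (z>.040)&(d<r+.009)
        q=P[m][:,:2]
        if len(q)<15: print(k,len(q)); continue
        if f=='top0' and not fr: print(k,len(q),(q.max(0)+q.min(0))/2); continue
        rr=least_squares(lambda c:np.hypot(q[:,0]-c[0],q[:,1]-c[1])-r,[x,y],loss='soft_l1',f_scale=.001)
        print(k,len(q),'%.4f %.4f rms %.4f'%(*rr.x,np.sqrt(np.mean(rr.fun**2))))
im=cv2.imread('pics/scene0.png')[190:370,130:450]
cv2.imwrite('pics/crop.png',cv2.resize(im,None,fx=2.5,fy=2.5,interpolation=cv2.INTER_CUBIC))
```

```text
top0 bench z 0.0006
L 321 [ 0.39235874 -0.27672085]
M 184 [ 0.51695732 -0.41108104]
S 86 [ 0.44081715 -0.08561422]
FL 114 0.4033 0.2790 rms 0.0014
FM 84 0.6376 -0.1494 rms 0.0014
FS 65 0.6417 0.1268 rms 0.0014
R1 347 [ 0.28562471 -0.28646632]
R2 326 [ 0.36898649 -0.39080013]
scene0 bench z -0.0009
L 239 0.3935 -0.2795 rms 0.0008
M 203 0.5177 -0.4154 rms 0.0006
S 122 0.4412 -0.0880 rms 0.0010
FL 151 0.4047 0.2758 rms 0.0017
FM 255 0.6399 -0.1529 rms 0.0014
FS 154 0.6436 0.1236 rms 0.0014
R1 260 0.2863 -0.3067 rms 0.0010
R2 280 0.3703 -0.3939 rms 0.0008
```

View pics/crop.png

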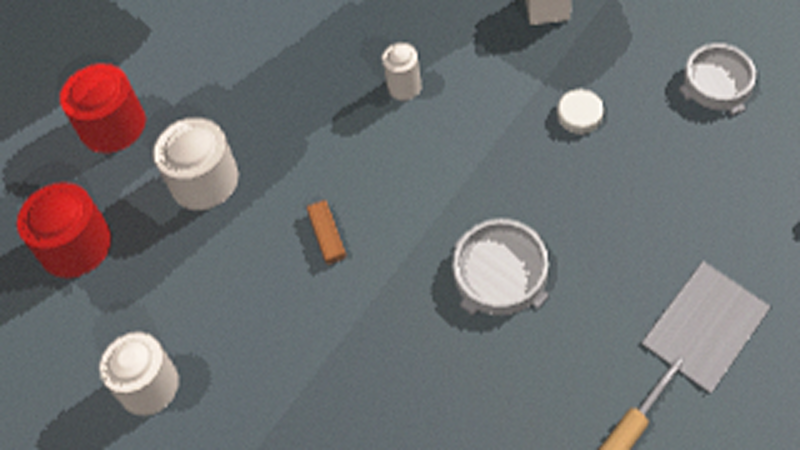

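The crop confirms it. The white large drum is at (195,165), with the reds at (103,108) and (63,228). The medium drum is at (140,372), the small one at (402,70), the flat disc at (580,110), and the trays at (500,265) and (720,75). I'll take the mean of the two views and start with the medium drum, turning the tool so its x lies along world x.

```bash
python3 -m crank '0 0 0 0 0 0.0786; 0 0 0 0 0 0.0786; 0 0 0 0 0 0.0786; 0 0 0 0 0 0; 0 0 0 0 0 0' 1 30
python3 -m crank '0.73 -0.42 0 0 0 0; 0.73 -0.42 0 0 0 0; 0.73 -0.42 0 0 0 0; 0.73 -0.42 0 0 0 0; 0.73 -0.42 0 0 0 0'
python3 -m crank '0.73 -0.42 0 0 0 0; 0.73 -0.42 0 0 0 0; 0.73 -0.42 0 0 0 0; 0.73 -0.42 0 0 0 0; 0.73 -0.42 0 0 0 0'
python3 -m crank '0 0 0.5 0 0 0; 0 0 0.5 0 0 0; 0 0 0.4 0 0 0; 0 0 0 0 0 0; 0 0 0 0 0 0'
```

```text
t: 0.6
tcp_pos: [0.2265, -0.5822, 0.198]
tool_rot: [1.0, 0.001, -0.0, -0.0]
force: [0.2, -1.1, -1.7]
finger_gap: 0.996
gripper_force: 0.0
t: 1.1
tcp_pos: [0.3734, -0.4976, 0.1983]
tool_rot: [1.0, 0.001, -0.0, -0.0]
force: [0.2, -0.3, -1.1]
finger_gap: 1.0
gripper_force: 0.0
t: 1.6
tcp_pos: [0.5195, -0.4135, 0.1983]
tool_rot: [1.0, 0.001, -0.0, -0.0]
force: [0.0, -1.2, -0.2]
finger_gap: 1.002
gripper_force: 0.0
t: 2.1
tcp_pos: [0.5184, -0.4144, 0.1423]
tool_rot: [1.0, 0.001, -0.0, -0.0]
force: [0.0, -0.6, 0.7]
finger_gap: 1.003
gripper_force: 0.0
```

```bash
python3 -m crank '0 0 0.5 0 0 0; 0 0 0.5 0 0 0; 0 0 0.5 0 0 0; 0 0 0.5 0 0 0; 0 0 0.5 0 0 0'
python3 -m crank '0 0 0.3 0 0 0; 0 0 0.2 0 0 0; 0 0 0.15 0 0 0; 0 0 0 0 0 0; 0 0 0 0 0 0'
python3 -m crank '0 0 0 0 0 0; 0 0 0 0 0 0; 0 0 0 0 0 0; 0 0 0 0 0 0; 0 0 0 0 0 0' -1 30
python3 -m crank '0 0 0 0 0 0; 0 0 0 0 0 0; 0 0 0 0 0 0; 0 0 0 0 0 0; 0 0 0 0 0 0'
```

```text
t: 2.6
tcp_pos: [0.5193, -0.4156, 0.0434]
tool_rot: [1.0, 0.0, 0.001, 0.001]
force: [0.2, -1.1, -0.2]
finger_gap: 0.998
gripper_force: 0.0
t: 3.1
tcp_pos: [0.5188, -0.4148, 0.0171]
tool_rot: [1.0, 0.0, 0.0, 0.0]
force: [1.1, -0.8, -1.2]
finger_gap: 0.997
gripper_force: 0.0
t: 3.6
tcp_pos: [0.5189, -0.4143, 0.0186]
tool_rot: [1.0, 0.0, 0.0, 0.0]
force: [-1.9, 2.4, 10.8]
finger_gap: 0.322
gripper_force: 55.8
t: 4.1
tcp_pos: [0.5189, -0.4143, 0.0186]
tool_rot: [1.0, 0.0, 0.0, 0.0]
force: [-1.4, 2.8, 9.5]
finger_gap: 0.324
gripper_force: 55.8
```

Run:
```python
from look import *
s=snap('scene','g1'); cv2.imwrite('pics/g1c.png',cv2.resize(s['image'][230:400,90:310,::-1],None,fx=3,fy=3,interpolation=cv2.INTER_CUBIC))
```

```text
(no output)
```

View pics/g1c.png

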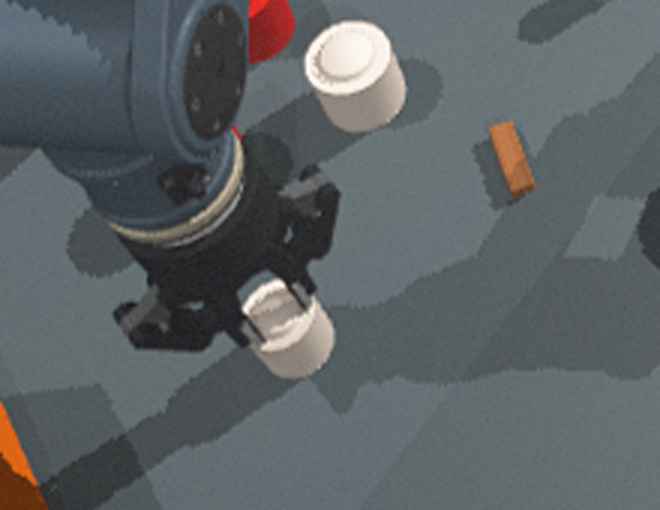

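The fingers look to be on the dome step at (275,315) rather than the drum's side. I'll check their real height against depth.

Run:
```python
from look import *
s=dict(np.load('pics/g1.npz')); P=cloud(s)
for (v,u) in [(v,u) for v in range(318,362,4) for u in (166,172,178,184,190,196,200)]:
    if u==166: print('\nv',v,end=' ')
    print(u,np.round(P[v,u]*1000).astype(int) if np.isfinite(P[v,u,0]) else None,s['image'][v,u].mean().astype(int),end=' | ')
```

```text
v 318 166 [ 558 -419  201] 39 | 172 [ 557 -412  188] 44 | 178 [ 539 -405  145] 39 | 184 [ 537 -397  129] 44 | 190 [ 531 -389  104] 41 | 196 [ 482 -376    1] 111 | 200 [ 488 -370    2] 112 | 
v 322 166 [ 556 -423  187] 40 | 172 [ 532 -416  134] 38 | 178 [ 463 -407    1] 106 | 184 [ 536 -401  116] 34 | 190 [ 534 -393   99] 39 | 196 [ 488 -381    0] 110 | 200 [ 493 -375   -3] 113 | 
v 326 166 [ 540 -427  149] 36 | 172 [ 461 -420   -1] 102 | 178 [ 498 -412   50] 242 | 184 [ 507 -404   51] 162 | 190 [ 530 -396   80] 112 | 196 [ 495 -385   -1] 115 | 200 [ 500 -380   -3] 110 | 
v 330 166 [ 538 -430  135] 38 | 172 [ 469 -424    1] 195 | 178 [ 510 -416   59] 156 | 184 [ 518 -408   60] 146 | 190 [ 532 -400   71] 68 | 196 [ 502 -390    0] 117 | 200 [ 508 -384   -1] 109 | 
v 334 166 [ 536 -434  121] 41 | 172 [ 505 -428   52] 202 | 178 [ 518 -420   61] 135 | 184 [ 524 -412   58] 145 | 190 [ 528 -404   52] 125 | 196 [ 529 -396   38] 194 | 200 [ 514 -389   -3] 90 | 
v 338 166 [ 532 -439  103] 37 | 172 [ 531 -431   87] 106 | 178 [ 522 -424   58] 148 | 184 [ 530 -416   58] 184 | 190 [ 534 -408   49] 
[... 322 characters left out ...]
2 -432   51] 189 | 184 [ 539 -424   50] 152 | 190 [ 540 -416   36] 134 | 196 [ 539 -408   19] 162 | 200 [ 536 -402    1] 140 | 
v 350 166 [ 496 -454    1] 79 | 172 [ 504 -446    0] 81 | 178 [ 524 -437   24] 127 | 184 [ 537 -428   33] 127 | 190 [ 541 -420   25] 130 | 196 [ 541 -412    8] 150 | 200 [ 542 -407    1] 91 | 
v 354 166 [ 503 -458    1] 79 | 172 [ 510 -450   -1] 80 | 178 [ 518 -441   -2] 81 | 184 [ 532 -433    9] 129 | 190 [ 539 -425    8] 131 | 196 [ 543 -416    0] 93 | 200 [ 548 -411   -1] 90 | 
v 358 166 [ 509 -462   -1] 76 | 172 [ 517 -454   -1] 81 | 178 [ 525 -446   -2] 81 | 184 [ 534 -437    1] 83 | 190 [ 540 -429   -3] 107 | 196 [ 550 -421    1] 88 | 200 [ 556 -415    1] 89 |
```

The fingertips really end at about z = 51 mm on the dome ledge, although the TCP reads 18.6 mm, so the hand sits some 28 mm higher than reported. I'll open, lower in small steps while watching the force, and measure tip height from depth.

```bash
python3 -m crank '0 0 0 0 0 0; 0 0 0 0 0 0; 0 0 0 0 0 0; 0 0 0 0 0 0; 0 0 0 0 0 0' 1
python3 -m crank '0 0 0.1 0 0 0; 0 0 0.1 0 0 0; 0 0 0.1 0 0 0; 0 0 0.1 0 0 0; 0 0 0 0 0 0'
python3 - <<'E'
from look import *
s=snap('scene','g2'); cv2.imwrite('pics/g2c.png',cv2.resize(s['image'][230:400,90:310,::-1],None,fx=3,fy=3,interpolation=cv2.INTER_CUBIC))
P=cloud(s); z=P[...,2]; m=(z>.006)&(z<.2)&(np.hypot(P[...,0]-.519,P[...,1]+.415)<.08)
for y0 in np.arange(-.49,-.34,.006):
    k=m&(P[...,1]>=y0)&(P[...,1]<y0+.006)
    print('y %.3f'%y0,k.sum(),np.round(np.sort(z[k])[[0,2,5]],3) if k.sum()>6 else '')
E
```

```text
t: 4.65
tcp_pos: [0.5183, -0.4143, 0.016]
tool_rot: [1.0, 0.0, -0.0, -0.0]
force: [0.2, -0.8, -0.1]
finger_gap: 0.999
gripper_force: 0.0
t: 5.15
tcp_pos: [0.518, -0.4139, -0.0005]
tool_rot: [1.0, 0.0, -0.001, -0.001]
force: [-0.2, -0.1, -0.5]
finger_gap: 0.997
gripper_force: 0.0
y -0.490 35 [0.094 0.096 0.097]
y -0.484 110 [0.09  0.094 0.098]
y -0.478 132 [0.086 0.086 0.09 ]
y -0.472 134 [0.052 0.054 0.059]
y -0.466 130 [0.048 0.051 0.056]
y -0.460 109 [0.046 0.052 0.057]
y -0.454 116 [0.098 0.105 0.106]
y -0.448 100 [0.104 0.108 0.109]
y -0.442 100 [0.01  0.018 0.026]
y -0.436 158 [0.006 0.01  0.012]
y -0.430 164 [0.007 0.01  0.013]
y -0.424 170 [0.007 0.009 0.011]
y -0.418 168 [0.007 0.008 0.013]
y -0.412 163 [0.007 0.011 0.012]
y -0.406 158 [0.007 0.01  0.015]
y -0.400 135 [0.008 0.01  0.015]
y -0.394 89 [0.008 0.015 0.032]
y -0.388 85 [0.1   0.105 0.107]
y -0.382 96 [0.097 0.105 0.107]
y -0.376 95 [0.047 0.05  0.054]
y -0.370 114 [0.051 0.051 0.056]
y -0.364 113 [0.051 0.055 0.057]
y -0.358 104 [0.086 0.089 0.092]
y -0.352 87 [0.091 0.096 0.1  ]
y -0.346 26 [0.092 0.098 0.099]
```

View pics/g2c.png

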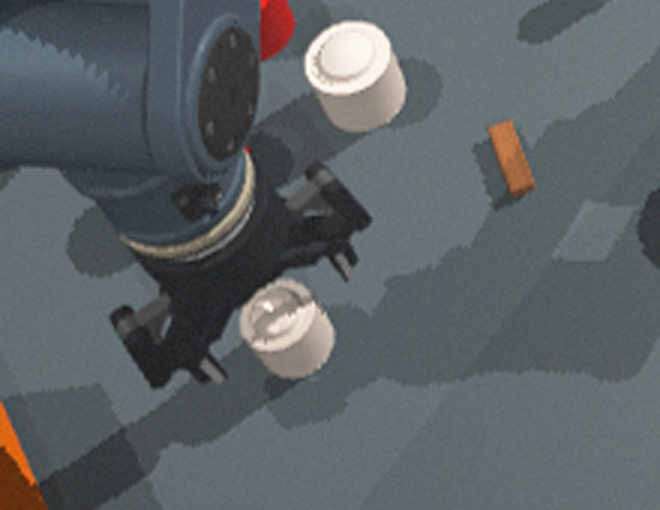

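The open tips are at about z = 47 mm while the TCP reads 0, so the offset is 30 to 34 mm. I'll go 20 mm lower and grip the straight side.

```bash
python3 -m crank '0 0 0.1 0 0 0; 0 0 0.1 0 0 0; 0 0 0.1 0 0 0; 0 0 0.1 0 0 0; 0 0 0.1 0 0 0'
python3 -m crank '0 0 0 0 0 0; 0 0 0 0 0 0; 0 0 0 0 0 0; 0 0 0 0 0 0; 0 0 0 0 0 0' -1 30
python3 -m crank '0 0 0 0 0 0; 0 0 0 0 0 0; 0 0 0 0 0 0; 0 0 0 0 0 0; 0 0 0 0 0 0'
python3 - <<'E'
from look import *
s=snap('scene','g3'); cv2.imwrite('pics/g3c.png',cv2.resize(s['image'][230:400,90:310,::-1],None,fx=3,fy=3,interpolation=cv2.INTER_CUBIC))
P=cloud(s); z=P[...,2]; m=(z>.006)&(z<.2)&(np.hypot(P[...,0]-.519,P[...,1]+.415)<.08)&(s['image'].mean(-1)<80)
for y0 in np.arange(-.47,-.36,.005):
    k=m&(P[...,1]>=y0)&(P[...,1]<y0+.005)
    print('y %.3f'%y0,k.sum(),np.round(np.sort(z[k])[[0,2,5]],3) if k.sum()>6 else '')
E
```

```text
t: 5.7
tcp_pos: [0.5184, -0.4143, -0.02]
tool_rot: [1.0, 0.0, -0.0, -0.0]
force: [0.1, 0.7, 0.1]
finger_gap: 0.998
gripper_force: 0.0
t: 6.2
tcp_pos: [0.5186, -0.4146, -0.0193]
tool_rot: [1.0, 0.0, 0.0, 0.0]
force: [0.6, -0.5, 0.8]
finger_gap: 0.517
gripper_force: 30.7
t: 6.7
tcp_pos: [0.5186, -0.4146, -0.0193]
tool_rot: [1.0, 0.0, 0.0, 0.0]
force: [-0.0, 0.1, 2.4]
finger_gap: 0.515
gripper_force: 30.7
y -0.470 61 [0.062 0.067 0.069]
y -0.465 84 [0.06  0.065 0.068]
y -0.460 53 [0.06  0.064 0.067]
y -0.455 95 [0.031 0.04  0.057]
y -0.450 143 [0.022 0.024 0.03 ]
y -0.445 119 [0.022 0.051 0.059]
y -0.440 118 [0.013 0.024 0.035]
y -0.435 87 [0.083 0.089 0.092]
y -0.430 71 [0.098 0.104 0.109]
y -0.425 68 [0.09  0.097 0.144]
y -0.420 64 [0.093 0.095 0.147]
y -0.415 64 [0.091 0.094 0.144]
y -0.410 61 [0.088 0.096 0.146]
y -0.405 69 [0.095 0.1   0.108]
y -0.400 81 [0.083 0.086 0.089]
y -0.395 108 [0.023 0.024 0.036]
y -0.390 111 [0.026 0.036 0.059]
y -0.385 127 [0.024 0.026 0.028]
y -0.380 68 [0.058 0.061 0.065]
y -0.375 53 [0.061 0.065 0.068]
y -0.370 66 [0.064 0.068 0.068]
y -0.365 54 [0.066 0.069 0.072]
```

View pics/g3c.png

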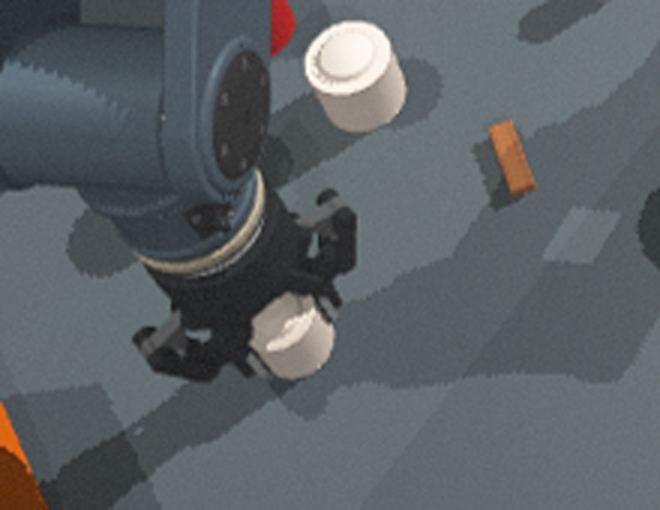

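The grip is good: tips at about 23 mm, gap as expected for 46 mm. Lift, carry and lower to just above the medium frame's floor.

```bash
python3 -m crank '0 0 -0.3 0 0 0; 0 0 -0.5 0 0 0; 0 0 -0.6 0 0 0; 0 0 -0.6 0 0 0; 0 0 -0.5 0 0 0'
python3 -m crank '0.304 -0.655 0 0 0 0; 0.304 -0.655 0 0 0 0; 0.304 -0.655 0 0 0 0; 0.304 -0.655 0 0 0 0; 0.304 -0.655 0 0 0 0'
python3 -m crank '0.304 -0.655 0 0 0 0; 0.304 -0.655 0 0 0 0; 0.304 -0.655 0 0 0 0; 0.304 -0.655 0 0 0 0; 0.304 -0.655 0 0 0 0'
python3 -m crank '0 0 0.4 0 0 0; 0 0 0.4 0 0 0; 0 0 0.4 0 0 0; 0 0 0.2 0 0 0; 0 0 0 0 0 0'
python3 -c "
from look import *
s=snap('scene','g4'); cv2.imwrite('pics/g4c.png',cv2.resize(s['image'][190:360,230:430,::-1],None,fx=3,fy=3,interpolation=cv2.INTER_CUBIC))"
```

```text
t: 7.25
tcp_pos: [0.5183, -0.4143, 0.082]
tool_rot: [1.0, 0.0, 0.0, 0.0]
force: [0.1, 0.4, -1.2]
finger_gap: 0.515
gripper_force: 30.8
t: 7.75
tcp_pos: [0.5791, -0.2821, 0.0807]
tool_rot: [1.0, 0.0, -0.0, -0.0]
force: [-0.4, -0.7, -0.3]
finger_gap: 0.514
gripper_force: 30.8
t: 8.25
tcp_pos: [0.6399, -0.151, 0.0807]
tool_rot: [1.0, 0.0, -0.0, -0.0]
force: [0.8, -0.4, -0.8]
finger_gap: 0.516
gripper_force: 30.8
t: 8.75
tcp_pos: [0.6379, -0.1528, 0.022]
tool_rot: [1.0, -0.001, -0.002, -0.001]
force: [-0.4, -0.2, -1.0]
finger_gap: 0.516
gripper_force: 30.8
```

View pics/g4c.png

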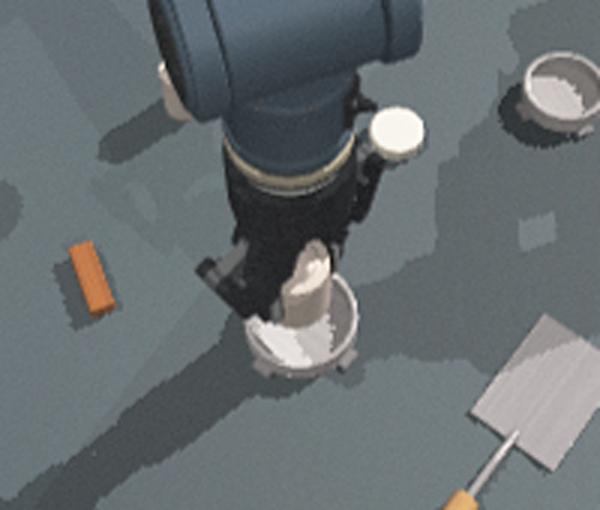

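The drum at (308,290) hangs about 40 mm above the frame at (302,325), centred as expected. Lower it slowly.

```bash
python3 - <<'E'
from look import *
from scipy.optimize import least_squares
s=dict(np.load('pics/g4.npz')); P=cloud(s); im=s['image'].mean(-1); z=P[...,2]
q=P[(z>.045)&(z<.075)&(im>90)&(np.hypot(P[...,0]-.64,P[...,1]+.153)<.04)][:,:2]
print(len(q),least_squares(lambda c:np.hypot(*(q-c).T)-.023,[.64,-.153],loss='soft_l1',f_scale=.001).x,'scene-view frame .6399 -.1529')
E
python3 -m crank '0 0 0.25 0 0 0; 0 0 0.25 0 0 0; 0 0 0.15 0 0 0; 0 0 0.1 0 0 0; 0 0 0.05 0 0 0'
python3 -m crank '0 0 0.025 0 0 0; 0 0 0.025 0 0 0; 0 0 0 0 0 0; 0 0 0 0 0 0; 0 0 0 0 0 0'
```

```text
133 [ 0.63716908 -0.15425854] scene-view frame .6399 -.1529
t: 9.3
tcp_pos: [0.6397, -0.1521, -0.0082]
tool_rot: [1.0, 0.0, -0.0, -0.0]
force: [0.5, 1.1, -0.8]
finger_gap: 0.516
gripper_force: 30.8
t: 9.8
tcp_pos: [0.6401, -0.1524, -0.0094]
tool_rot: [1.0, 0.0, 0.0, 0.0]
force: [0.2, 0.5, -0.9]
finger_gap: 0.519
gripper_force: 30.8
```

```bash
python3 -m crank '0 0 0.025 0 0 0; 0 0 0.025 0 0 0; 0 0 0.025 0 0 0; 0 0 0 0 0 0; 0 0 0 0 0 0'
python3 -m crank '0 0 0.025 0 0 0; 0 0 0 0 0 0; 0 0 0.025 0 0 0; 0 0 0 0 0 0; 0 0 0 0 0 0'
```

```text
t: 10.3
tcp_pos: [0.6399, -0.1523, -0.0127]
tool_rot: [1.0, 0.0, -0.0, -0.0]
force: [0.8, 0.9, 0.0]
finger_gap: 0.514
gripper_force: 30.8
t: 10.8
tcp_pos: [0.6401, -0.1524, -0.0143]
tool_rot: [1.0, 0.0, 0.0, 0.0]
force: [-0.3, -0.1, 2.0]
finger_gap: 0.516
gripper_force: 30.9
```

Contact at about 2 N. Release, lift and go to the large drum.

```bash
python3 -m crank '0 0 0 0 0 0; 0 0 0 0 0 0; 0 0 0 0 0 0; 0 0 0 0 0 0; 0 0 0 0 0 0' 1
python3 -m crank '0 0 -0.3 0 0 0; 0 0 -0.5 0 0 0; 0 0 -0.6 0 0 0; 0 0 -0.6 0 0 0; 0 0 -0.5 0 0 0'
python3 -m crank '-0.615 0.316 0 0 0 0; -0.615 0.316 0 0 0 0; -0.615 0.316 0 0 0 0; -0.615 0.316 0 0 0 0; -0.615 0.316 0 0 0 0'
python3 -m crank '-0.615 0.316 0 0 0 0; -0.615 0.316 0 0 0 0; -0.615 0.316 0 0 0 0; -0.615 0.316 0 0 0 0; -0.615 0.316 0 0 0 0'
python3 -m crank '0 0 0 0 0 0; 0 0 0 0 0 0; 0 0 0 0 0 0; 0 0 0 0 0 0; 0 0 0 0 0 0'
python3 - <<'E'
from look import *
from scipy.optimize import least_squares
s=snap('scene','s5'); P=cloud(s); im=s['image'].mean(-1); z=P[...,2]
for r,c in((.023,(.64,-.153)),(.03,(.3935,-.2795))):
    q=P[(z>.024)&(z<.048)&(im>90)&(np.hypot(P[...,0]-c[0],P[...,1]-c[1])<r+.01)][:,:2]
    print(len(q),least_squares(lambda c:np.hypot(*(q-c).T)-r,c,loss='soft_l1',f_scale=.001).x if len(q)>9 else '')
cv2.imwrite('pics/s5c.png',s['image'][:,:,::-1])
E
```

```text
t: 11.3
tcp_pos: [0.6399, -0.1523, -0.0146]
tool_rot: [1.0, 0.0, -0.0, 0.0]
force: [-0.1, -0.1, -0.4]
finger_gap: 0.997
gripper_force: 0.0
t: 11.8
tcp_pos: [0.6405, -0.1525, 0.0878]
tool_rot: [1.0, 0.0, 0.001, 0.0]
force: [-0.5, 0.7, -0.1]
finger_gap: 1.001
gripper_force: 0.0
t: 12.3
tcp_pos: [0.5163, -0.2161, 0.0865]
tool_rot: [1.0, 0.0, 0.001, 0.0]
force: [-0.5, -0.3, 0.8]
finger_gap: 1.003
gripper_force: 0.0
t: 12.8
tcp_pos: [0.3934, -0.2796, 0.0864]
tool_rot: [1.0, 0.0, 0.001, 0.001]
force: [-0.0, -0.3, -0.3]
finger_gap: 1.0
gripper_force: 0.0
t: 13.3
tcp_pos: [0.3947, -0.2785, 0.0855]
tool_rot: [1.0, 0.001, 0.0, 0.0]
force: [-0.0, -0.6, 0.6]
finger_gap: 0.999
gripper_force: 0.0
113 [ 0.63916689 -0.15315733]
184 [ 0.39346925 -0.27936317]
```

View pics/s5c.png

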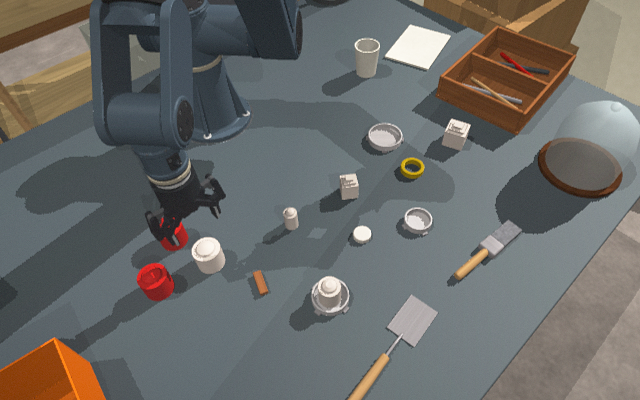

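The medium drum at (329,290) stands centred in its frame, within 1 mm. The large drum is still at (208,255), with the hand above it. Descend and grip.

```bash
python3 -m crank '0 0 0.5 0 0 0; 0 0 0.5 0 0 0; 0 0 0.5 0 0 0; 0 0 0.4 0 0 0; 0 0 0.2 0 0 0'
python3 -m crank '0 0 0.2 0 0 0; 0 0 0.2 0 0 0; 0 0 0.14 0 0 0; 0 0 0 0 0 0; 0 0 0 0 0 0'
python3 -m crank '0 0 0 0 0 0; 0 0 0 0 0 0; 0 0 0 0 0 0; 0 0 0 0 0 0; 0 0 0 0 0 0' -1 35
python3 -m crank '0 0 0 0 0 0; 0 0 0 0 0 0; 0 0 0 0 0 0; 0 0 0 0 0 0; 0 0 0 0 0 0'
```

```text
t: 13.85
tcp_pos: [0.3938, -0.2781, 0.0001]
tool_rot: [1.0, 0.001, -0.001, -0.001]
force: [-0.4, -0.7, -0.1]
finger_gap: 0.998
gripper_force: 0.0
t: 14.35
tcp_pos: [0.3941, -0.2789, -0.0201]
tool_rot: [1.0, 0.0, 0.0, 0.0]
force: [-0.3, -0.0, -0.3]
finger_gap: 1.0
gripper_force: 0.0
t: 14.85
tcp_pos: [0.3942, -0.279, -0.0196]
tool_rot: [1.0, 0.0, 0.0, 0.0]
force: [-1.2, 0.2, 6.3]
finger_gap: 0.679
gripper_force: 37.3
t: 15.35
tcp_pos: [0.3942, -0.2791, -0.0196]
tool_rot: [1.0, 0.0, 0.0, 0.0]
force: [-1.1, 0.1, 6.1]
finger_gap: 0.68
gripper_force: 37.3
```

```bash
python3 -m crank '0 0 -0.3 0 0 0; 0 0 -0.5 0 0 0; 0 0 -0.6 0 0 0; 0 0 -0.6 0 0 0; 0 0 -0.5 0 0 0'
python3 -m crank '0.15 -0.695 0 0 0 0; 0.15 -0.695 0 0 0 0; 0.15 -0.695 0 0 0 0; 0.15 -0.695 0 0 0 0; 0.15 -0.695 0 0 0 0'
python3 -m crank '0.1 -0.695 0 0 0 0; 0.1 -0.695 0 0 0 0; 0.1 -0.695 0 0 0 0; 0.1 -0.695 0 0 0 0; 0.1 -0.695 0 0 0 0'
python3 -m crank '-0.1 -0.695 0 0 0 0; -0.1 -0.695 0 0 0 0; -0.1 -0.695 0 0 0 0; -0.1 -0.695 0 0 0 0; -0.1 -0.695 0 0 0 0'
python3 -m crank '-0.1 -0.695 0 0 0 0; -0.1 -0.695 0 0 0 0; -0.1 -0.695 0 0 0 0; -0.1 -0.695 0 0 0 0; -0.1 -0.695 0 0 0 0'
python3 -m crank '0 0 0 0 0 0; 0 0 0 0 0 0; 0 0 0 0 0 0; 0 0 0 0 0 0; 0 0 0 0 0 0'
```

```text
t: 15.85
tcp_pos: [0.3939, -0.2787, 0.0813]
tool_rot: [1.0, 0.0, 0.0, 0.0]
force: [0.4, 0.0, -1.7]
finger_gap: 0.677
gripper_force: 38.1
t: 16.35
tcp_pos: [0.4237, -0.1386, 0.0802]
tool_rot: [1.0, 0.0, -0.0, -0.0]
force: [0.1, -0.3, -1.8]
finger_gap: 0.68
gripper_force: 38.1
t: 16.85
tcp_pos: [0.4436, 0.0004, 0.0802]
tool_rot: [1.0, 0.0, -0.0, -0.0]
force: [0.7, -0.2, -1.0]
finger_gap: 0.679
gripper_force: 38.1
t: 17.35
tcp_pos: [0.4232, 0.1393, 0.0802]
tool_rot: [1.0, 0.0, -0.0, -0.0]
force: [0.0, -0.9, -2.1]
finger_gap: 0.682
gripper_force: 38.1
t: 17.85
tcp_pos: [0.403, 0.2782, 0.0802]
tool_rot: [1.0, 0.0, -0.0, 0.0]
force: [0.3, -0.4, -1.9]
finger_gap: 0.677
gripper_force: 38.1
t: 18.35
tcp_pos: [0.4039, 0.2763, 0.0798]
tool_rot: [1.0, -0.001, -0.0, 0.0]
force: [-1.0, -0.2, -1.6]
finger_gap: 0.681
gripper_force: 38.3
```

```bash
python3 -m crank '0.025 0 0.4 0 0 0; 0 0 0.5 0 0 0; 0 0 0.4 0 0 0; 0 0 0.2 0 0 0; 0 0 0 0 0 0'
python3 - <<'E'
from look import *
from scipy.optimize import least_squares
s=snap('scene','s6'); P=cloud(s); im=s['image'].mean(-1); z=P[...,2]; r=.03; c=(.4047,.2758)
q=P[(z>.043)&(z<.065)&(im>90)&(np.hypot(P[...,0]-c[0],P[...,1]-c[1])<r+.01)][:,:2]
print(len(q),least_squares(lambda c:np.hypot(*(q-c).T)-r,c,loss='soft_l1',f_scale=.001).x if len(q)>9 else '',c)
E
python3 -m crank '0 0 0.2 0 0 0; 0 0 0.2 0 0 0; 0 0 0.15 0 0 0; 0 0 0.1 0 0 0; 0 0 0.05 0 0 0'
python3 -m crank '0 0 0.025 0 0 0; 0 0 0 0 0 0; 0 0 0 0 0 0; 0 0 0 0 0 0; 0 0 0 0 0 0'
```

```text
t: 18.85
tcp_pos: [0.4042, 0.2765, 0.0189]
tool_rot: [1.0, -0.0, -0.001, 0.0]
force: [0.3, -0.7, -2.3]
finger_gap: 0.681
gripper_force: 38.3
110 [0.40327604 0.27566952] (0.4047, 0.2758)
t: 19.4
tcp_pos: [0.4045, 0.2771, -0.0087]
tool_rot: [1.0, 0.0, -0.0, 0.0]
force: [-0.2, -0.5, -1.6]
finger_gap: 0.679
gripper_force: 38.3
t: 19.9
tcp_pos: [0.4049, 0.2772, -0.009]
tool_rot: [1.0, 0.0, 0.0, -0.0]
force: [-0.4, 0.6, -2.3]
finger_gap: 0.68
gripper_force: 38.3
```

```bash
python3 -m crank '0 0 0.025 0 0 0; 0 0 0.025 0 0 0; 0 0 0.025 0 0 0; 0 0 0 0 0 0; 0 0 0 0 0 0'
python3 -m crank '0 0 0.025 0 0 0; 0 0 0 0 0 0; 0 0 0.025 0 0 0; 0 0 0 0 0 0; 0 0 0 0 0 0'
```

```text
t: 20.4
tcp_pos: [0.4047, 0.2772, -0.0123]
tool_rot: [1.0, 0.0, -0.0, 0.0]
force: [0.0, 0.8, -1.2]
finger_gap: 0.677
gripper_force: 38.3
t: 20.9
tcp_pos: [0.4047, 0.2772, -0.0142]
tool_rot: [1.0, 0.0, -0.0, 0.0]
force: [-0.0, 0.5, -1.4]
finger_gap: 0.68
gripper_force: 38.3
```

```bash
python3 -m crank '0 0 0.025 0 0 0; 0 0 0 0 0 0; 0 0 0 0 0 0; 0 0 0 0 0 0; 0 0 0 0 0 0'
```

```text
t: 21.4
tcp_pos: [0.4048, 0.2772, -0.0146]
tool_rot: [1.0, 0.0, 0.0, -0.0]
force: [-1.6, 0.4, 5.3]
finger_gap: 0.684
gripper_force: 38.8
```

```bash
python3 -m crank '0 0 0 0 0 0; 0 0 0 0 0 0; 0 0 0 0 0 0; 0 0 0 0 0 0; 0 0 0 0 0 0' 1
python3 -m crank '0 0 -0.3 0 0 0; 0 0 -0.5 0 0 0; 0 0 -0.6 0 0 0; 0 0 -0.6 0 0 0; 0 0 -0.5 0 0 0'
python3 -m crank '0.12 0.609 0 0 0 0; 0.12 0.609 0 0 0 0; 0.12 0.609 0 0 0 0; 0.12 0.609 0 0 0 0; 0.12 0.609 0 0 0 0'
python3 -m crank '0.066 0.609 0 0 0 0; 0.066 0.609 0 0 0 0; 0.066 0.609 0 0 0 0; 0.066 0.609 0 0 0 0; 0.066 0.609 0 0 0 0'
python3 -m crank '0 0.609 0 0 0 0; 0 0.609 0 0 0 0; 0 0.609 0 0 0 0; 0 0.609 0 0 0 0; 0 0.609 0 0 0 0'
python3 -m crank '0 0 0 0 0 0; 0 0 0 0 0 0; 0 0 0 0 0 0; 0 0 0 0 0 0; 0 0 0 0 0 0'
python3 - <<'E'
from look import *
from scipy.optimize import least_squares
s=snap('scene','s7'); P=cloud(s); im=s['image'].mean(-1); z=P[...,2]
for r,c in((.03,(.4047,.2758)),(.016,(.4412,-.088))):
    q=P[(z>.024)&(z<.046)&(im>90)&(np.hypot(P[...,0]-c[0],P[...,1]-c[1])<r+.01)][:,:2]
    print(len(q),least_squares(lambda c:np.hypot(*(q-c).T)-r,c,loss='soft_l1',f_scale=.001).x if len(q)>9 else '')
E
```

```text
t: 21.9
tcp_pos: [0.4047, 0.2772, -0.0153]
tool_rot: [1.0, 0.0, -0.0, 0.0]
force: [-0.0, -0.8, -0.2]
finger_gap: 0.999
gripper_force: 0.0
t: 22.4
tcp_pos: [0.4049, 0.2773, 0.0868]
tool_rot: [1.0, 0.0, 0.001, -0.0]
force: [0.9, -0.5, -0.6]
finger_gap: 1.003
gripper_force: 0.0
t: 22.9
tcp_pos: [0.4289, 0.1545, 0.0857]
tool_rot: [1.0, 0.0, 0.0, -0.0]
force: [0.7, 0.4, 0.7]
finger_gap: 0.999
gripper_force: 0.0
t: 23.4
tcp_pos: [0.4421, 0.0326, 0.0856]
tool_rot: [1.0, 0.0, 0.0, 0.0]
force: [0.4, 0.0, 0.0]
finger_gap: 0.998
gripper_force: 0.0
t: 23.9
tcp_pos: [0.442, -0.0892, 0.0856]
tool_rot: [1.0, 0.0, 0.0, 0.0]
force: [-0.0, -0.6, -0.9]
finger_gap: 0.999
gripper_force: 0.0
t: 24.4
tcp_pos: [0.4419, -0.0873, 0.0849]
tool_rot: [1.0, 0.001, -0.0, -0.0]
force: [-0.5, 0.2, -0.2]
finger_gap: 0.993
gripper_force: 0.0
142 [0.40414752 0.27603944]
101 [ 0.44093451 -0.08765639]
```

View pics/s7.png

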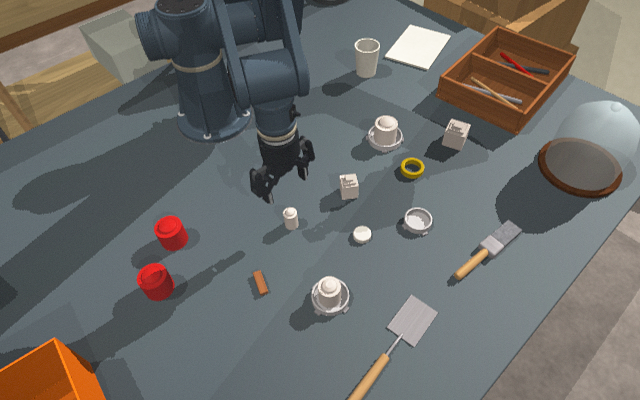

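The large drum at (386,128) is centred within 1 mm. The small one at (290,218) is under the hand. Grip it.

```bash
python3 -m crank '0 0 0.5 0 0 0; 0 0 0.5 0 0 0; 0 0 0.5 0 0 0; 0 0 0.4 0 0 0; 0 0 0.2 0 0 0'
python3 -m crank '0 0 0.2 0 0 0; 0 0 0.2 0 0 0; 0 0 0.08 0 0 0; 0 0 0 0 0 0; 0 0 0 0 0 0'
python3 -m crank '0 0 0 0 0 0; 0 0 0 0 0 0; 0 0 0 0 0 0; 0 0 0 0 0 0; 0 0 0 0 0 0' -1 25
python3 -m crank '0 0 0 0 0 0; 0 0 0 0 0 0; 0 0 0 0 0 0; 0 0 0 0 0 0; 0 0 0 0 0 0'
```

```text
t: 24.95
tcp_pos: [0.4415, -0.0876, -0.0004]
tool_rot: [1.0, 0.0, -0.001, -0.0]
force: [-0.2, -0.0, -0.0]
finger_gap: 1.0
gripper_force: 0.0
t: 25.45
tcp_pos: [0.4423, -0.0883, -0.0181]
tool_rot: [1.0, 0.0, 0.0, 0.0]
force: [-0.4, -1.1, 0.2]
finger_gap: 1.003
gripper_force: 0.0
t: 25.95
tcp_pos: [0.4422, -0.0883, -0.0181]
tool_rot: [1.0, 0.0, 0.0, 0.0]
force: [-0.2, -0.5, 3.4]
finger_gap: 0.354
gripper_force: 24.6
t: 26.45
tcp_pos: [0.4422, -0.0883, -0.0181]
tool_rot: [1.0, 0.0, 0.0, 0.0]
force: [-0.9, 0.7, 4.2]
finger_gap: 0.351
gripper_force: 24.6
```

```bash
python3 -m crank '0 0 -0.3 0 0 0; 0 0 -0.5 0 0 0; 0 0 -0.6 0 0 0; 0 0 -0.6 0 0 0; 0 0 -0.5 0 0 0'
python3 -m crank '0.504 -0.53 0 0 0 0; 0.504 -0.53 0 0 0 0; 0.504 -0.53 0 0 0 0; 0.504 -0.53 0 0 0 0; 0.504 -0.53 0 0 0 0'
python3 -m crank '0.504 -0.53 0 0 0 0; 0.504 -0.53 0 0 0 0; 0.504 -0.53 0 0 0 0; 0.504 -0.53 0 0 0 0; 0.504 -0.53 0 0 0 0'
python3 -m crank '0 0 0.4 0 0 0; 0 0 0.5 0 0 0; 0 0 0.4 0 0 0; 0 0 0.2 0 0 0; 0 0 0 0 0 0'
python3 - <<'E'
from look import *
from scipy.optimize import least_squares
s=snap('scene','s8'); P=cloud(s); im=s['image'].mean(-1); z=P[...,2]; r=.016; c=(.6436,.1236)
q=P[(z>.035)&(z<.065)&(im>90)&(np.hypot(P[...,0]-c[0],P[...,1]-c[1])<r+.01)][:,:2]
print(len(q),least_squares(lambda c:np.hypot(*(q-c).T)-r,c,loss='soft_l1',f_scale=.001).x if len(q)>9 else '',c)
E
```

```text
t: 26.95
tcp_pos: [0.442, -0.0881, 0.0832]
tool_rot: [1.0, 0.0, 0.0, 0.0]
force: [-0.4, 0.0, -1.1]
finger_gap: 0.347
gripper_force: 24.8
t: 27.45
tcp_pos: [0.5432, 0.0189, 0.0821]
tool_rot: [1.0, 0.0, -0.0, -0.0]
force: [0.0, -0.3, -0.4]
finger_gap: 0.352
gripper_force: 24.9
t: 27.95
tcp_pos: [0.6437, 0.1249, 0.0819]
tool_rot: [1.0, 0.0, -0.0, 0.0]
force: [0.2, -0.5, -0.4]
finger_gap: 0.352
gripper_force: 24.9
t: 28.45
tcp_pos: [0.6419, 0.1234, 0.02]
tool_rot: [1.0, -0.0, -0.002, 0.0]
force: [-1.1, -0.5, -0.9]
finger_gap: 0.351
gripper_force: 24.9
59 [0.6408521  0.12198382] (0.6436, 0.1236)
```

Centred within 3 mm, and still settling. Lower gently.

```bash
python3 -m crank '0 0 0.2 0 0 0; 0 0 0.2 0 0 0; 0 0 0.15 0 0 0; 0 0 0.1 0 0 0; 0 0 0.05 0 0 0'
python3 -m crank '0 0 0.025 0 0 0; 0 0 0.025 0 0 0; 0 0 0.025 0 0 0; 0 0 0 0 0 0; 0 0 0 0 0 0'
```

```text
t: 29.0
tcp_pos: [0.6432, 0.1239, -0.007]
tool_rot: [1.0, 0.0, -0.0, 0.0]
force: [0.2, -0.5, -0.7]
finger_gap: 0.352
gripper_force: 24.9
t: 29.5
tcp_pos: [0.6437, 0.1239, -0.0093]
tool_rot: [1.0, 0.0, 0.0, -0.0]
force: [0.5, 0.7, -0.5]
finger_gap: 0.35
gripper_force: 24.9
```

```bash
python3 -m crank '0 0 0.025 0 0 0; 0 0 0 0 0 0; 0 0 0 0 0 0; 0 0 0 0 0 0; 0 0 0 0 0 0'
```

```text
t: 30.0
tcp_pos: [0.6436, 0.1239, -0.0104]
tool_rot: [1.0, 0.0, 0.0, -0.0]
force: [-0.1, 0.2, 0.2]
finger_gap: 0.352
gripper_force: 24.9
```

```bash
python3 -m crank '0 0 0.025 0 0 0; 0 0 0 0 0 0; 0 0 0.025 0 0 0; 0 0 0 0 0 0; 0 0 0 0 0 0'
```

```text
t: 30.5
tcp_pos: [0.6436, 0.1239, -0.0125]
tool_rot: [1.0, 0.0, -0.0, 0.0]
force: [-0.3, -0.0, -0.2]
finger_gap: 0.351
gripper_force: 24.9
```

```bash
python3 -m crank '0 0 0.02 0 0 0; 0 0 0 0 0 0; 0 0 0 0 0 0; 0 0 0 0 0 0; 0 0 0 0 0 0'
```

```text
t: 31.0
tcp_pos: [0.6437, 0.1239, -0.0131]
tool_rot: [1.0, 0.0, 0.0, 0.0]
force: [0.0, 0.6, 0.6]
finger_gap: 0.354
gripper_force: 24.9
```

Touching, or within a fraction of a millimetre of it. Release, lift clear and check.

```bash
python3 -m crank '0 0 0 0 0 0; 0 0 0 0 0 0; 0 0 0 0 0 0; 0 0 0 0 0 0; 0 0 0 0 0 0' 1
python3 -m crank '0 0 -0.3 0 0 0; 0 0 -0.5 0 0 0; 0 0 -0.6 0 0 0; 0 0 -0.6 0 0 0; 0 0 -0.5 0 0 0'
python3 -m crank '-0.5 0.5 -0.4 0 0 0; -0.5 0.5 -0.4 0 0 0; -0.5 0.5 -0.4 0 0 0; -0.5 0.5 0 0 0 0; 0 0 0 0 0 0'
python3 - <<'E'
from look import *
from scipy.optimize import least_squares
s=snap('scene','s9'); P=cloud(s); im=s['image'].mean(-1); z=P[...,2]
for r,c,h in((.03,(.4047,.2758),.055),(.023,(.6399,-.1529),.051),(.016,(.6436,.1236),.047)):
    n=np.hypot(P[...,0]-c[0],P[...,1]-c[1])
    q=P[(z>.024)&(z<.046)&(im>90)&(n<r+.01)][:,:2]
    print(len(q),c,least_squares(lambda c:np.hypot(*(q-c).T)-r,c,loss='soft_l1',f_scale=.001).x,'top z',np.nanquantile(z[n<r],.97))
E
```

```text
t: 31.5
tcp_pos: [0.6436, 0.1239, -0.0132]
tool_rot: [1.0, 0.0, -0.0, 0.0]
force: [0.3, 0.2, -0.5]
finger_gap: 1.001
gripper_force: 0.0
t: 32.0
tcp_pos: [0.6442, 0.1239, 0.0892]
tool_rot: [1.0, 0.0, 0.001, -0.0]
force: [0.5, 0.5, -0.6]
finger_gap: 0.999
gripper_force: 0.0
t: 32.5
tcp_pos: [0.5611, 0.0421, 0.1363]
tool_rot: [1.0, -0.001, -0.001, 0.0]
force: [0.5, -0.2, 0.1]
finger_gap: 1.005
gripper_force: 0.0
0 (0.4047, 0.2758) [0.4047 0.2758] top z nan
115 (0.6399, -0.1529) [ 0.63916774 -0.1532709 ] top z 0.06456250711122791
81 (0.6436, 0.1236) [0.64254975 0.12309684] top z 0.05964979743405721
  return np.nanmean(a, axis, out=out, keepdims=keepdims)
```

View pics/s9.png

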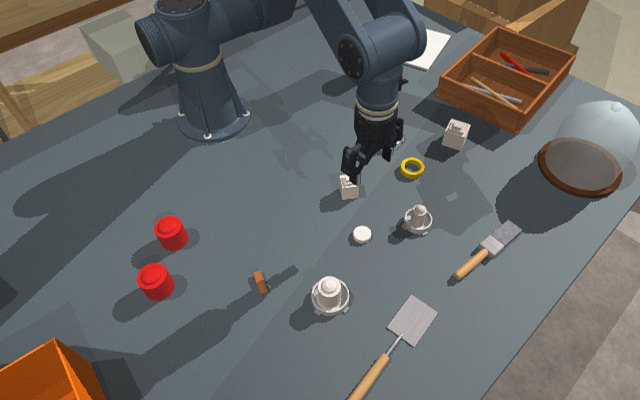

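The small drum (418,215) and medium drum (329,292) stand centred in their frames, and the squares at (348,187) and (456,134) haven't moved. The large drum is hidden behind the arm here, but it measured centred in the previous picture. The hand is clear, so I'll hand in.

```bash
python3 -c "
from station import manip; print(manip.sign_off())"
```

```text
the job is handed in; nothing more can be done
None
```

I handed the job in at about 33 s: all three round masters stand in their own frames, each measured within about 2 mm of centre after release (the large one before the last move, as the arm hid it in the final picture), and the square masters were not touched; the sign-off returned no verdict.

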